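Set the washed vacuum parts out to dry

ROBOT

A 6-joint arm with a two-finger parallel gripper is mounted at the origin on the work surface. World frame = base frame: x ahead of the robot, y to its left, z up, the work surface at z = 0. Lengths are in m, angles in rad, forces in N, time in s.
With the tool pointing down it reaches from about 0.3 to 0.85 m from the base axis. Payload 4.2 kg.
Tool frame: the origin (TCP) lies at the very end of the fingers, on their centre line; the grasp point (between the pads) lies 19 mm behind it; z points along the fingers, y is the line along which they close (so a half turn about z gives the same grasp; the last joint's range is limited). The gripper opens to 91 mm and grips with 3 to 60 N. Pads are 32 mm wide; open, the fingers measure 118 mm over their backs; the gripper's body (76 mm by 178 mm) begins 60 mm behind the grasp point.
Start: joints at [1.304, 0.32, 1.565, -0, 1.257, -0.02], TCP at [0.14, 0.558, 0.191] pointing down, gripper open.
Joint ranges: [-3.11, 3.11], [-0.84, 2.01], [0.21, 2.61], [-1.34, 4.49], [0.05, 2.63], [-2.56, 2.56]. Speed limits (rad/s): [2.57, 2.57, 3.14, 3.14, 3.14, 3.14].

INTERFACE

Orientations are given as a rotation vector (axis times angle).
In Python, from rig import get_obs, cams, hand_in gives the robot as it stands. The module is installed in compiled form; this text tells all that it offers.
- The arm moves only by the shell command python3 -m jog 'ROWS'. ROWS is a JSON list that holds a single list of rows (three levels of brackets), with 1 to 10 rows, each of 7 numbers: dx, dy, dz in a scale on which 1.0 is 500 mm, then a rotation vector rx, ry, rz in fractions of the full range, 1 being pi rad, then the finger opening in m; each row is the pose to reach, as a shift and turn from the pose commanded when the command began, along the tool's axes at that moment; what a row does not reach only later rows make up. A row lasts 1/12 s, in which the tool goes at most 0.0417 m and 0.125 rad, less where a joint would pass 70% of its speed; a pose out of reach is approached as far as the arm can. The fingers move at their own pace and stop on an object; the grip force is fixed at half the most. Time passes only in rows, so rows that do not move let the fingers close. It prints the time, the measured TCP pose, the force, the opening and the grip force at its end. A shift or turn number past 1, either way, is cut back to 1. Input that does not fit is refused with a message, and nothing moves.
- get_obs(): the state, without advancing time (a new reading comes with each control period).
- cams.get_image(name): name is "scene" or "top" or "wrist"; returns a dict with "color" (400x640x3 uint8, blue, green, red), "fx", "fy", "cx", "cy" (pixels), "world_to_cam" (4x4, takes a point from world to camera coordinates); the wrist camera has in their place "T_tool_cam" (4x4, takes a point from camera to tool coordinates, whose origin is the TCP and whose axes are the flange's). Camera axes: x right, y up, looking along -z (the intrinsics and any distortion apply to the point x, -y, -z); pixel columns grow to the right and rows downward; lengths in m; the calibration is good to about 2 mm. The wrist camera is an equidistant fisheye: a pixel r from the principal point sees the ray r / f radians off the axis. A picture is of the moment at which its call begins: read the wrist's pose just before it. There is no depth.
- hand_in(): hands the job in; it is judged then, once.
The state is a dict: "t": time; "q": joint angles; "qd": joint speeds; "effort": joint torques, N m; "position": TCP position; "orientation": TCP orientation; "contact_force": force on the tool from outside, world axes, zero at the start; "moment": the same for the moment, N m; "grip_width": finger opening in m; "grasp_force": force on a finger pad.
Only numpy, scipy, OpenCV 4.12 (cv2) and the standard library are available. Lean on these libraries where they do the work, as an engineer would, in place of code of your own. Each camera call takes 0.05 s, during which the arm holds its last target. There are 200 camera calls.

TASK

Take apart the pile of washed vacuum cleaner parts on the upturned wooden crate and set each out to dry: the flat pleated filter in the shallow slatted crate, the clear dust bin, still upside down, in the white drip tray, the brush roll between the pegs of the wooden rest, midway along it, and the round cartridge in the small steel dish. Each must lie level and fully home, lengthwise as its place is. Tip nothing over, and leave the steel bowl and the jar alone.

Things in the scene. Friction and masses are not known exactly. Their poses are not given: they have to be found in the camera images.
- filter: grey pleated panel filter, a solid slab 180 x 64 x 34 mm (x, y, z), 0.15 kg, bottom piece of the pile. Lies on an upturned wooden crate (fixed, 200 x 130 mm, 60 mm high, centred and aligned with it within 6 mm, 0.1 rad). The dust bin stands on its -x half, the cartridge on its +x end. Origin: centre of its underside, z up, x along its length. Pinch across y at its middle once bare.
- dust_bin: clear plastic dust bin standing upside down: a hollow box closed on top, 92 x 56 x 50 mm (x, y, z), 0.18 kg, with a thin grey band at its foot. It stands on the filter, with the brush roll on its flat top. Origin at the centre of its underside, z up, x along its length. Pinch it across y.
- brush_roll: white brush roll lying on its two square end blocks: 86 mm long along x, end blocks 12 x 34 x 34 mm, between them a 64 mm long round drum, 32 mm diameter, axis 17 mm above the underside; 0.09 kg. Lies on the dust bin. Origin: middle of its length on the underside, z up. Pinch the drum across y at its middle.
- cartridge: round pleated filter cartridge with black end caps, an upright cylinder of 44 mm diameter and 40 mm height, 0.06 kg, standing on the filter beside the dust bin, with 28 to 46 mm between them. Origin at the centre of its underside, z up along its axis; its yaw means nothing. Pinch it across the width of the filter (the filter's y).
- crate: place of the filter: a very shallow slatted wooden crate, fixed on the counter, outside 216 x 100 mm (x, y), inside 200 x 84 mm, floor 6 mm thick, rim 14 mm above the counter. Origin at the centre of its underside, x along its length.
- drip_tray: place of the dust bin: a white plastic drip tray, fixed on the counter, outside 120 x 84 mm (x, y), inside 112 x 76 mm, floor 4 mm thick, rim 12 mm above the counter. Origin at the centre of its underside, x along its length.
- peg_rest: place of the brush roll: a wooden board 110 x 80 x 10 mm (x, y, z), fixed on the counter, with four upright pegs of 8 mm diameter, rising 16 mm above the board, at x = +-28 mm, y = +-31 mm (54 mm clear between the two rows). The roll lies on the board between the rows, along x. Origin at the centre of its underside.
- dish: place of the cartridge: a small round stainless steel dish, fixed on the counter, 72 mm outside and 64 mm inside diameter, floor 4 mm thick, rim 12 mm above the counter. Origin at the centre of its underside.
- bowl: stainless steel bowl, 130 mm wide and 55 mm high, loose on the counter; leave it alone. Origin at the centre of its underside.
- jar: closed white jar with a wooden cap, 68 mm diameter, 100 mm high, loose on the counter; leave it alone. Origin at the centre of its underside.
Mind the look-alikes: they are no part of the job. What is meant by the brush_roll is not green, and is the smaller of those in its own colour. There is more than one size of the filter; the one meant has the size given above.

How it is judged:
By the outcome, as a careful person would: the job done as asked, in the order asked, and still so for the second after the job is handed in, with the robot touching nothing.
It also fails if it takes over 128 s, if anything falls off the work surface, if the arm or the gripper's body presses on something with over 40 N, if the wrist force passes 120 N, or if a joint passes its speed limit or range.

## Working session

There is one attempt and no reset: what is moved stays moved. The work goes in short steps, Python scripts to look and compute and a shell command to move; the robot and the scene stay as the last step left them, time stands still between calls to the robot, and variables do not carry over. Pictures are saved under pics/ and viewed, at most 14 in all, crops included, and the job is handed in when it is done.

```bash
mkdir -p pics; python3 - <<'E'
from rig import get_obs,cams
import cv2,pickle
o=get_obs();print(o['t'],o['position'],o['orientation'])
for n in('top','scene'):
    d=cams.get_image(n);cv2.imwrite(f'pics/{n}0.png',d['color']);pickle.dump(d,open(f'{n}0.pkl','wb'))
    print({k:v for k,v in d.items() if k!='color'})
E
```

```text
0.0 [0.14031583 0.55706645 0.19051733] [-3.86665342e-01 -3.11743022e+00  2.75185654e-03]
{'fx': 407.6758513430791, 'fy': 407.6758513430791, 'cx': 327.6362862093654, 'cy': 201.01114409262036, 'world_to_cam': array([[-0.01035749, -0.99984001,  0.01458328,  0.11618924],
       [ 0.98461972, -0.007654  ,  0.1745435 , -0.55308033],
       [-0.17440395,  0.01616682,  0.98454146, -1.10354849],
       [ 0.        ,  0.        ,  0.        ,  1.        ]])}
{'fx': 487.21971288557666, 'fy': 487.21971288557666, 'cx': 311.3054783526673, 'cy': 200.8927801596537, 'world_to_cam': array([[ 0.84348121,  0.53690873,  0.01638516, -0.52062561],
       [-0.43420114,  0.66353509,  0.60925409,  0.08894769],
       [ 0.31624171, -0.52100883,  0.79280576, -1.65862317],
       [ 0.        ,  0.        ,  0.        ,  1.        ]])}
```

View pics/top0.png

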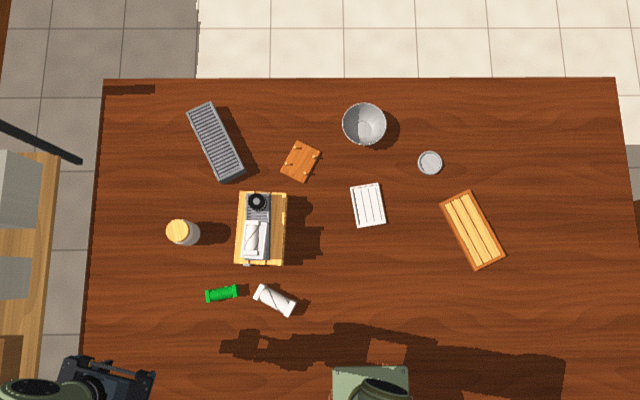

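View pics/scene0.png

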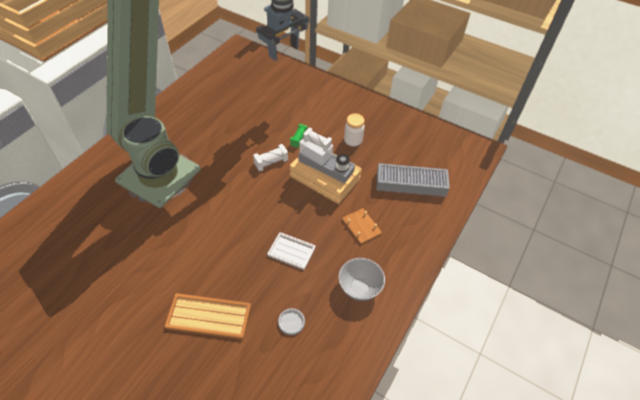

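```bash
cat > h.py <<'E'
import numpy as np,cv2,pickle
from scipy.spatial.transform import Rotation as R
from rig import get_obs,cams
F=np.diag([1,-1,-1.])
def snap(name,tag):
    o=get_obs();d=cams.get_image(name);d['obs']=o
    cv2.imwrite(f'pics/{tag}.png',d['color']);pickle.dump(d,open(f'{tag}.pkl','wb'));return d
def load(t):return pickle.load(open(t+'.pkl','rb'))
def w2c(d):
    if 'world_to_cam' in d:return d['world_to_cam']
    T=np.eye(4);o=d['obs'];T[:3,:3]=R.from_rotvec(o['orientation']).as_matrix();T[:3,3]=o['position']
    return np.linalg.inv(T@d['T_tool_cam'])
def ray(d,uv):
    T=np.linalg.inv(w2c(d));a=(uv[0]-d['cx'])/d['fx'];b=(uv[1]-d['cy'])/d['fy']
    if 'world_to_cam' in d:v=np.array([a,b,1])
    else:
        t=np.hypot(a,b);s=np.sinc(t/np.pi);v=np.array([a*s,b*s,np.cos(t)])
    v=T[:3,:3]@(F@v);return T[:3,3],v/np.linalg.norm(v)
def at(d,uv,z):
    c,v=ray(d,uv);return c+v*(z-c[2])/v[2]
def tri(obs):
    A=0;b=0
    for d,uv in obs:
        c,v=ray(d,uv);P=np.eye(3)-np.outer(v,v);A=A+P;b=b+P@c
    X=np.linalg.solve(A,b)
    return X,[np.linalg.norm((np.eye(3)-np.outer(ray(d,u)[1],ray(d,u)[1]))@(X-ray(d,u)[0])) for d,u in obs]
def proj(d,X):
    p=F@((w2c(d)@np.r_[X,1])[:3])
    if 'world_to_cam' in d:return p[:2]/p[2]*d['fx']+[d['cx'],d['cy']]
    r=np.hypot(*p[:2]);return p[:2]/max(r,1e-9)*np.arctan2(r,p[2])*d['fx']+[d['cx'],d['cy']]
def go(pos,yaw):
    """tool-frame shift/turn to TCP pos with tool pointing down, tool y at world angle yaw (mod pi)"""
    o=get_obs();M=R.from_rotvec(o['orientation']).as_matrix();best=None
    for y in(yaw,yaw+np.pi):
        c,s=np.cos(y),np.sin(y);Y=np.array([c,s,0]);Z=np.array([0,0,-1.]);N=np.c_[np.cross(Y,Z),Y,Z]
        r=R.from_matrix(M.T@N).as_rotvec()
        if best is None or np.linalg.norm(r)<np.linalg.norm(best):best=r
    print('d',np.round(M.T@(np.array(pos)-o['position']),4),'r',np.round(best,4),'q6',round(o['q'][5],2))
E
python3 - <<'E'
from h import *
d=load('top0')
for n,u,z in[('roll',(255,238),.17),('cart',(257,201),.134),('jar',(181,232),.1),('rest',(300,161),.01),('tray',(368,205),.004),('dish',(430,162),.004),('crate',(473,230),.006),('bowl',(364,124),.05),('bigroll',(275,299),.03),('bigfilter',(216,142),.04)]:print(n,at(d,u,z).round(3))
a=cv2.resize(d['color'][180:320,160:320],None,fx=3.4,fy=3.4,interpolation=2)
b=cv2.resize(load('scene0')['color'][110:210,240:370],None,fx=2,fy=2,interpolation=2)
c=np.zeros((476,804,3),np.uint8);c[:,:544]=a;c[:200,544:804]=b
cv2.imwrite('pics/c0.png',c[:,:800])
E
```

```text
roll [0.441 0.294 0.17 ]
cart [0.54  0.296 0.134]
jar [0.465 0.501 0.1  ]
rest [0.682 0.191 0.01 ]
tray [ 0.549 -0.008  0.004]
dish [ 0.678 -0.197  0.004]
crate [ 0.473 -0.311  0.006]
bowl [0.781 0.003 0.05 ]
bigroll [0.285 0.258 0.03 ]
bigfilter [0.732 0.434 0.04 ]
```

View pics/c0.png

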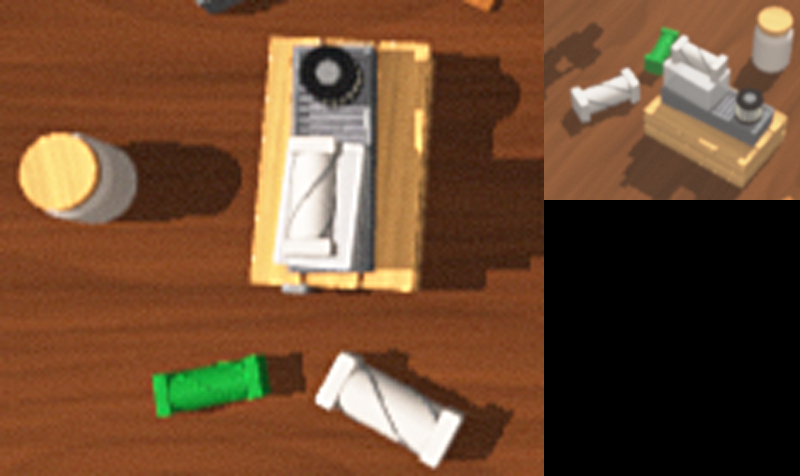

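The chosen roll is the one on the pile at top (255,238), since the larger white one lies on the counter at (275,299) and the green one at (222,293). The chosen filter is the grey slab under the pile at about (257,230); the larger one is at (216,142). The crop confirms the choice: a small white roll on the bin, with the cartridge at (257,201).

```bash
python3 - <<'E'
from h import *
d=cams.get_image('wrist');print(d['T_tool_cam'].round(3),d['fx'],d['cx'],d['cy'])
go([.45,.29,.36],1.57)
E
```

```text
[[ 0.002  0.968  0.251  0.07 ]
 [ 1.    -0.002 -0.001  0.001]
 [-0.     0.251 -0.968 -0.193]
 [ 0.     0.     0.     1.   ]] 309.70691628693146 327.3109968581591 198.82436050301934
d [-0.3655 -0.1837 -0.169 ] r [-1.30e-03 -2.00e-04 -2.46e-01] q6 -0.02
```

Careful with the scale: shifts go in shares of 500 mm and turns go in shares of pi rad. That gives: -0.3 m / 0.5 = -0.6, -0.265 m / 0.5 = -0.53, -0.246 rad / 3.1416 = -0.0783.

```bash
python3 -m jog '[[[0, 0, -0.08, 0, 0, -0.0318, 0.09], [-0.06, -0.03, -0.16, 0, 0, -0.0637, 0.09], [-0.12, -0.06, -0.22, 0, 0, -0.0783, 0.09], [-0.18, -0.09, -0.26, 0, 0, -0.0783, 0.09], [-0.25, -0.12, -0.28, 0, 0, -0.0783, 0.09], [-0.32, -0.16, -0.3, 0, 0, -0.0783, 0.09], [-0.39, -0.19, -0.32, 0, 0, -0.0783, 0.09], [-0.46, -0.22, -0.338, 0, 0, -0.0783, 0.09], [-0.53, -0.26, -0.338, 0, 0, -0.0783, 0.09], [-0.6, -0.3, -0.338, 0, 0, -0.0783, 0.09]]]'
python3 -m jog '[[[-0.068, 0, 0, 0, 0, 0, 0.09], [-0.116, 0, 0, 0, 0, 0, 0.09], [-0.116, 0, 0, 0, 0, 0, 0.09], [-0.116, 0, 0, 0, 0, 0, 0.09]]]'
python3 - <<'E'
from h import *
d=snap('wrist','w1');go([.45,.29,.36],1.57)
cv2.imwrite('pics/w1b.png',cv2.resize(d['color'],(800,500),interpolation=2))
E
```

```text
t: 0.98
position: [0.3959, 0.3377, 0.361]
orientation: [0.001, 3.141, 0.002]
contact_force: [-0.2, 1.0, -0.9]
grip_width: 0.0902
grasp_force: 0.0
t: 1.32
position: [0.4532, 0.3385, 0.3592]
orientation: [-0.004, -3.139, 0.002]
contact_force: [-0.9, 1.0, -1.0]
grip_width: 0.0898
grasp_force: 0.0
d [ 0.0022 -0.0488 -0.0002] r [-0.0006 -0.0017 -0.0006] q6 -0.95
```

View pics/w1b.png

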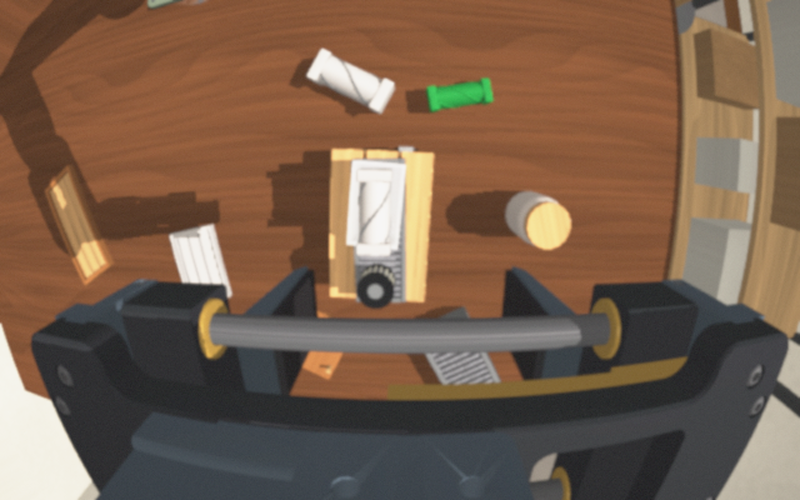

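```bash
python3 - <<'E'
from h import *
def crop(d,x0,y0,x1,y1,k):
    im=cv2.resize(d['color'][y0:y1,x0:x1],None,fx=k,fy=k,interpolation=cv2.INTER_CUBIC)
    for v in range((x0+9)//10*10,x1,10):
        cv2.line(im,((v-x0)*k,0),((v-x0)*k,6),(0,255,255),1);cv2.putText(im,str(v),((v-x0)*k,16),0,.33,(0,255,255),1)
    for v in range((y0+9)//10*10,y1,10):
        cv2.line(im,(0,(v-y0)*k),(6,(v-y0)*k),(0,255,255),1);cv2.putText(im,str(v),(7,(v-y0)*k+4),0,.33,(0,255,255),1)
    return im
a=crop(load('w1'),260,117,354,247,4);b=crop(load('scene0'),286,122,366,202,5)
c=np.zeros((520,780,3),np.uint8);c[:,:376]=a;c[:400,378:778]=b
cv2.imwrite('pics/c1.png',c)
E
```

```text
(no output)
```

View pics/c1.png

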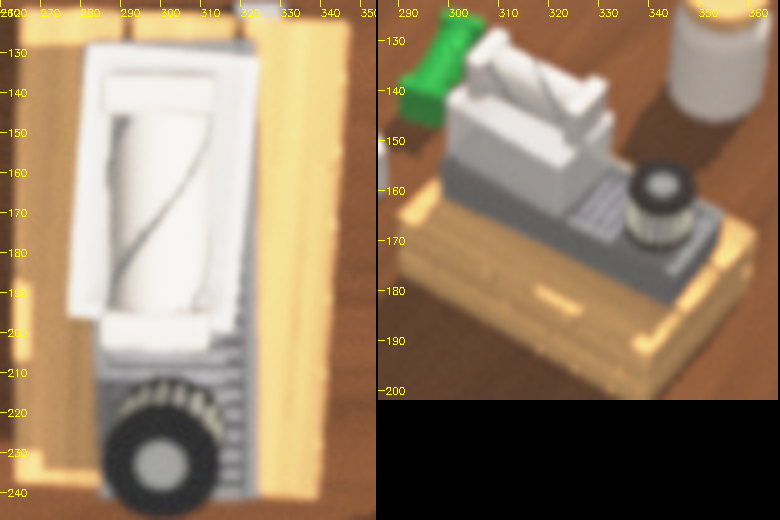

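```bash
python3 - <<'E'
from h import *
w,s,t=load('w1'),load('scene0'),load('top0')
for n,a,b in[('bin+-',(277,196),(322.8,155.6)),('bin--',(282,128),(300,141.6)),('cart',(300.3,233),(342.8,158.4)),('roll++',(312.5,204),(330.8,138))]:
    X,e=tri([(w,a),(s,b)]);print(n,X.round(4),np.round(e,4))
print('bin');B=[at(w,u,.144) for u in((282,128),(324.5,131),(277,196),(318,200))]
for b in B:print(b.round(4))
print(np.mean(B,0))
print('roll');B=[at(w,u,.178) for u in((286,135.5),(312.5,135.5),(285.8,204),(312.5,204))]
for b in B:print(b.round(4))
print(np.mean(B,0)); print('cart',at(w,(300.3,233),.134),at(t,(257.3,201),.134))
E
```

```text
bin+- [0.4855 0.2696 0.1405] [0.0003 0.0003]
bin-- [0.3927 0.2795 0.1426] [0.0006 0.0006]
cart [0.5419 0.2998 0.1339] [0.0002 0.0002]
roll++ [0.4852 0.3193 0.177 ] [0.0018 0.0018]
bin
[0.3921 0.2794 0.144 ]
[0.3968 0.3354 0.144 ]
[0.4844 0.27   0.144 ]
[0.4901 0.3263 0.144 ]
[0.44083522 0.30276748 0.144     ]
roll
[0.4006 0.2891 0.178 ]
[0.4011 0.3213 0.178 ]
[0.4864 0.2867 0.178 ]
[0.4864 0.3204 0.178 ]
[0.44362395 0.30437952 0.178     ]
cart [0.54195213 0.29988376 0.134     ] [0.54029336 0.29566083 0.134     ]
```

```bash
cat >> h.py <<'E'
def crop(d,x0,y0,x1,y1,k):
    im=cv2.resize(d['color'][y0:y1,x0:x1],None,fx=k,fy=k,interpolation=cv2.INTER_CUBIC)
    for v in range((x0+9)//10*10,x1,10):
        cv2.line(im,((v-x0)*k,0),((v-x0)*k,6),(0,255,255),1);cv2.putText(im,str(v),((v-x0)*k,16),0,.33,(0,255,255),1)
    for v in range((y0+9)//10*10,y1,10):
        cv2.line(im,(0,(v-y0)*k),(6,(v-y0)*k),(0,255,255),1);cv2.putText(im,str(v),(7,(v-y0)*k+4),0,.33,(0,255,255),1)
    return im
def mosaic(parts,name):
    c=np.zeros((600,800,3),np.uint8)
    for im,x,y in parts:
        h,w=min(im.shape[0],600-y),min(im.shape[1],800-x);c[y:y+h,x:x+w]=im[:h,:w]
    cv2.imwrite(f'pics/{name}.png',c)
E
python3 - <<'E'
from h import *
t,s=load('top0'),load('scene0')
mosaic([(crop(t,276,135,326,187,5),0,0),(crop(t,346,178,390,232,5),252,0),(crop(t,412,146,448,180,5),475,0),(crop(t,435,185,511,275,4),0,275),
 (crop(s,338,205,386,245,4),660,0),(crop(s,264,228,320,274,4),310,275),(crop(s,272,303,310,341,4),540,275),(crop(s,160,288,256,344,4),310,463-10)],'places')
E
```

```text
(no output)
```

View pics/places.png

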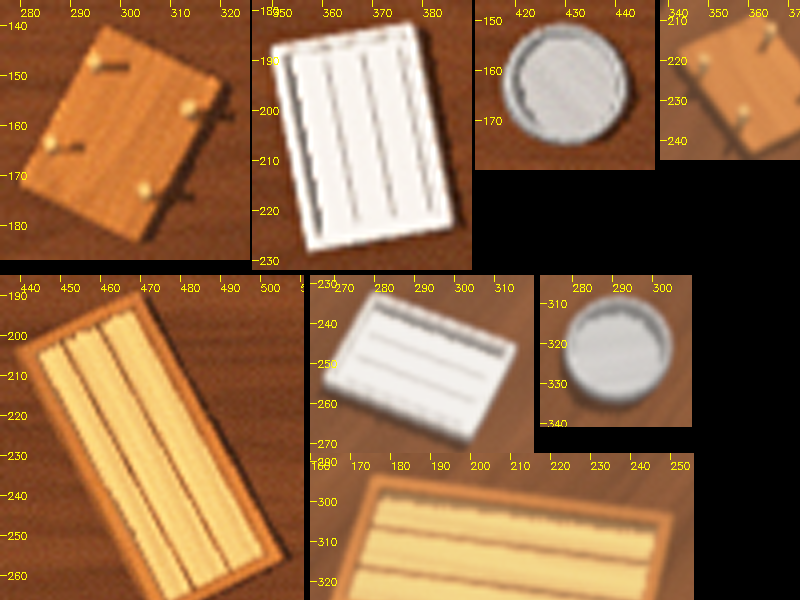

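```bash
cat > pl.py <<'E'
from h import *
t,s=load('top0'),load('scene0')
def rect(d,C,z):
    P=np.array([at(d,u,z)[:2] for u in C]);e=[np.linalg.norm(P[i]-P[(i+1)%4]) for i in range(4)]
    k=0 if e[0]+e[2]>e[1]+e[3] else 1
    v=P[(k+1)%4]-P[k]+P[(k+2)%4]-P[(k+3)%4]
    return P.mean(0).round(4),'yaw',round(np.degrees(np.arctan2(v[1],v[0]))%180,2),np.round(e,3)
E
python3 - <<'E'
from pl import *
print('rest',rect(t,[(297.4,140.4),(320.6,151.4),(304.2,183.6),(280,172)],.01))
T=[(350,187),(378,182.6),(386.4,223.2),(357.6,228)];S=[(315.5,245.3),(304.5,269.5),(267.8,254.8),(279.5,232.3)]
print('tray',rect(t,T,.012),rect(s,S,.012))
for a,b in zip(T,S):print(tri([(t,a),(s,b)])[0].round(4))
print('dish',tri([(t,(430,162.8)),(s,(291.5,321.8))]),at(t,(430,162.8),.012))
print('crate',rect(t,[(469.5,189),(439,204.3),(473,271),(507.3,255.5)],.014))
print(tri([(t,(439,204.3)),(s,(250.5,303.5))]),tri([(t,(473,271)),(s,(177,294.3))]))
go([.4436,.3044,.18],np.pi/2-.02)
E
```

```text
rest (array([0.6798, 0.1896]), 'yaw', np.float64(152.85), array([0.077, 0.109, 0.08 , 0.11 ]))
tray (array([ 0.5477, -0.0068]), 'yaw', np.float64(9.42), array([0.084, 0.122, 0.085, 0.122])) (array([ 0.5522, -0.008 ]), 'yaw', np.float64(9.19), array([0.09 , 0.121, 0.087, 0.121]))
[0.6023 0.0451 0.0122]
[ 0.617  -0.0389  0.0029]
[ 0.4965 -0.0585  0.0047]
[0.4821 0.0257 0.0094]
dish (array([ 0.67639247, -0.19645569,  0.00445636]), [np.float64(0.0010900729712717031), np.float64(0.001090072971271711)]) [ 0.67348346 -0.19505155  0.012     ]
crate (array([ 0.4734, -0.3055]), 'yaw', np.float64(24.98), array([0.103, 0.211, 0.11 , 0.217]))
(array([ 0.55000891, -0.21500653,  0.00754166]), [np.float64(0.0014455920347811663), np.float64(0.0014455920347810874)]) (array([ 0.35603787, -0.3034429 ,  0.00200084]), [np.float64(0.001011079287084271), np.float64(0.0010110792870841752)])
d [ 0.0083 -0.0343  0.1798] r [-0.0006 -0.0017  0.0186] q6 -0.95
```

To row units: 0.2 m / 0.5 = 0.4, 0.06 m / 0.5 = 0.12, 0.019 rad / 3.1416 = 0.006.

```bash
python3 -m jog '[[[0.016, -0.068, 0.04, 0, 0, 0.006, 0.06], [0.016, -0.068, 0.12, 0, 0, 0.006, 0.06], [0.016, -0.068, 0.2, 0, 0, 0.006, 0.06], [0.016, -0.068, 0.28, 0, 0, 0.006, 0.06], [0.016, -0.068, 0.34, 0, 0, 0.006, 0.06], [0.016, -0.068, 0.38, 0, 0, 0.006, 0.06], [0.016, -0.068, 0.4, 0, 0, 0.006, 0.06], [0.016, -0.068, 0.4, 0, 0, 0.006, 0.06]]]'
python3 - <<'E'
from h import *
go([.4436,.3044,.147],np.pi/2-.02)
E
```

```text
t: 2.03
position: [0.4423, 0.3047, 0.1587]
orientation: [-0.029, -3.138, 0.004]
contact_force: [0.3, -0.3, 0.5]
grip_width: 0.06
grasp_force: 0.0
d [-0.0013 -0.0002  0.0117] r [-0.0023 -0.0037  0.0016] q6 -0.97
```

To row units: 0.011 m / 0.5 = 0.022, 0.006 m / 0.5 = 0.012.

```bash
python3 -m jog '[[[-0.002, 0, 0.012, 0, 0, 0, 0.06], [-0.002, 0, 0.022, 0, 0, 0, 0.06], [-0.002, 0, 0.022, 0, 0, 0, 0.025], [-0.002, 0, 0.022, 0, 0, 0, 0.02], [-0.002, 0, 0.022, 0, 0, 0, 0.02], [-0.002, 0, 0.022, 0, 0, 0, 0.02], [-0.002, 0, 0.022, 0, 0, 0, 0.02], [-0.002, 0, 0.022, 0, 0, 0, 0.02]]]'
python3 - <<'E'
from h import *
print(get_obs()['moment'])
go([.5,.2,.35],np.pi/2)
E
```

```text
t: 2.7
position: [0.4457, 0.3048, 0.1496]
orientation: [0.031, 3.141, -0.0]
contact_force: [-0.4, -1.6, 1.3]
grip_width: 0.0226
grasp_force: 0.6
[-0.14868796 -0.00829205  0.00140446]
d [-0.0565 -0.1037 -0.2003] r [-0.      0.0004 -0.0199] q6 -0.97
```

```bash
python3 - <<'E'
from h import *
print(get_obs()['grip_width'],get_obs()['grasp_force'])
w=snap('wrist','w2');s=snap('scene','s2')
mosaic([(crop(w,230,60,430,260,2),0,0),(crop(s,280,100,370,205,4),410,0)],'c2')
E
```

```text
0.022575956578598375 0.5848764767870307
```

View pics/c2.png

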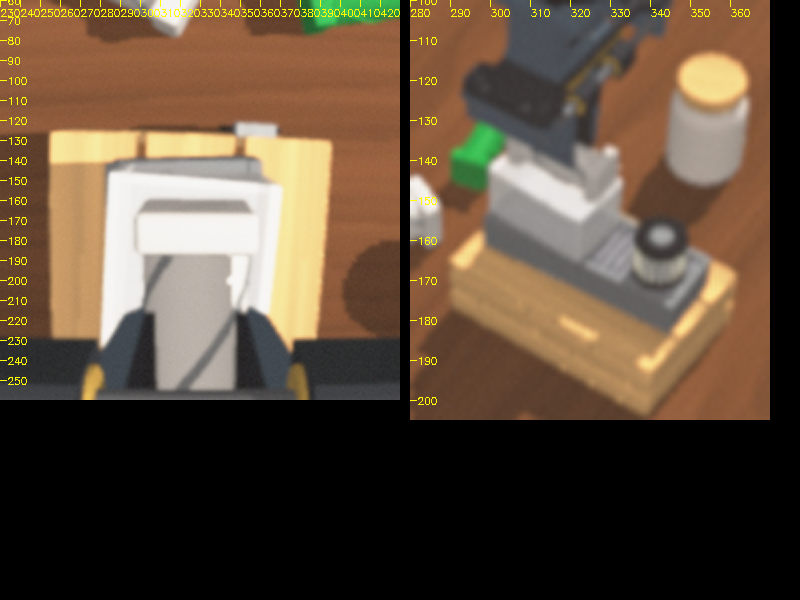

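```bash
python3 -m jog '[[[0, 0, 0, 0, 0, 0, 0.02], [0, 0, 0, 0, 0, 0, 0.02], [0, 0, 0, 0, 0, 0, 0.02], [0, 0, 0, 0, 0, 0, 0.02]]]'
```

```text
t: 3.13
position: [0.4457, 0.3049, 0.1501]
orientation: [0.031, 3.141, 0.0]
contact_force: [-1.1, -1.4, 5.1]
grip_width: 0.0204
grasp_force: 10.4
```

```bash
python3 - <<'E'
from h import *
w=snap('wrist','w3');o=w['obs'];print(o['grip_width'],o['grasp_force'])
M=R.from_rotvec(o['orientation']).as_matrix()
im=crop(w,240,60,420,320,4)*1
for wd,c in((.0204,(0,0,255)),(.032,(0,255,0))):
  for sg in(1,-1):
    P=[proj(w,o['position']+M@np.array([.016,sg*wd/2,z])) for z in(0,-.019,-.045)]
    P=((np.array(P)-[240,60])*4).astype(int);cv2.polylines(im,[P.reshape(-1,1,2)],False,c,1)
    for p in P:cv2.circle(im,tuple(int(v) for v in p),3,c,1)
im=im[200:800]
mosaic([(im,0,0)],'c3')
E
```

```text
0.02038554112734519 10.398031622171402
```

View pics/c3.png

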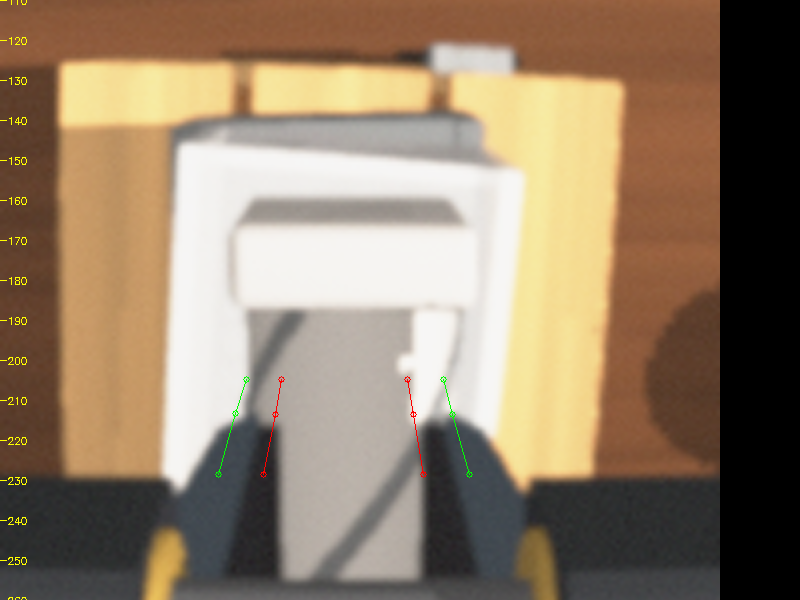

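```bash
python3 - <<'E'
from h import *
w=load('w1');o=w['obs'];M=R.from_rotvec(o['orientation']).as_matrix();print(o['grip_width'])
for x in(.016,-.016):
  for z in(0,-.01,-.02,-.03):print(x,z,[proj(w,o['position']+M@np.array([x,s*.045,z])).round(1) for s in(1,-1)])
mosaic([(crop(w,190,190,450,290,3),0,0)],'c4')
E
```

```text
0.08982540179529774
0.016 0 [array([394.7, 204.9]), array([257.9, 204.6])]
0.016 -0.01 [array([398. , 209.2]), array([254.5, 208.9])]
0.016 -0.02 [array([401.6, 213.9]), array([250.8, 213.6])]
0.016 -0.03 [array([405.5, 219.1]), array([246.7, 218.8])]
-0.016 0 [array([391.5, 249.6]), array([260.9, 249.3])]
-0.016 -0.01 [array([394.4, 255.6]), array([258. , 255.3])]
-0.016 -0.02 [array([397.5, 262.3]), array([254.7, 261.9])]
-0.016 -0.03 [array([400.9, 269.5]), array([251.2, 269.2])]
```

View pics/c4.png

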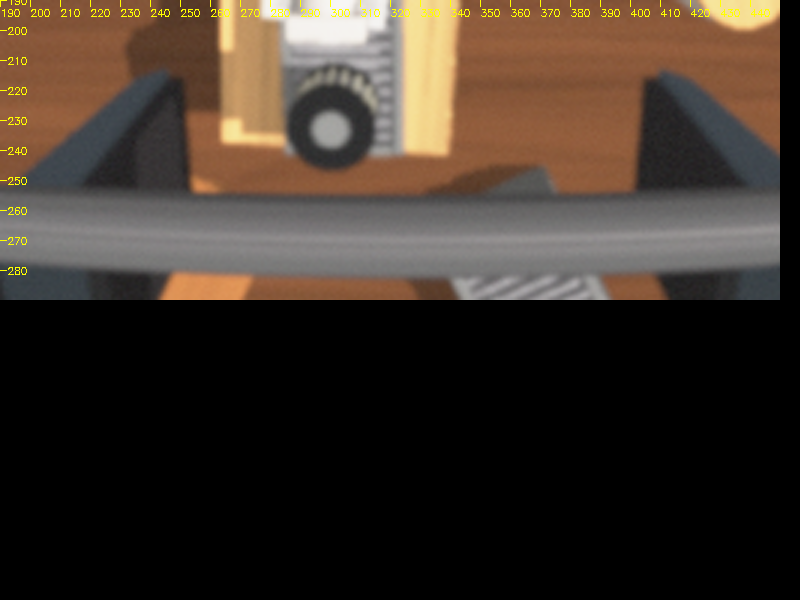

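To row units: 0.006 m / 0.5 = 0.012, 0.005 m / 0.5 = 0.01.

```bash
python3 -m jog '[[[0, 0, 0, 0, 0, 0, 0.05], [0, 0, 0, 0, 0, 0, 0.05], [0, 0, 0, 0, 0, 0, 0.05], [0, 0, 0, 0, 0, 0, 0.05], [0, 0, 0, 0, 0, 0, 0.05], [0, 0, 0.006, 0, 0, 0, 0.05], [0, 0, 0.01, 0, 0, 0, 0.05], [0, 0, 0.012, 0, 0, 0, 0.05]]]' | grep -E 'pos|force|width';python3 -m jog '[[[0, 0, 0.004, 0, 0, 0, 0.05], [0, 0, 0.006, 0, 0, 0, 0.05], [0, 0, 0.006, 0, 0, 0, 0.05]]]'| grep -E 'pos|force|width'
python3 - <<'E'
from h import *
w=snap('wrist','w5');o=w['obs'];M=R.from_rotvec(o['orientation']).as_matrix()
P=[(x,s,z,proj(w,o['position']+M@np.array([x,s*o['grip_width']/2,z]))) for x in(.016,-.016) for z in(0,-.022) for s in(1,-1)]
im=crop(w,240,90,440,240,4)
for x,s,z,p in P:
    q=((p-[240,90])*4).astype(int);cv2.circle(im,(int(q[0]),int(q[1])),4,(0,0,255) if z==0 else (0,255,0),1)
mosaic([(im,0,0)],'c5')
E
```

```text
position: [0.4453, 0.3048, 0.1428]
contact_force: [0.2, -0.0, -0.3]
grip_width: 0.0498
grasp_force: 0.0
position: [0.4453, 0.3049, 0.14]
contact_force: [-0.1, -0.0, -0.7]
grip_width: 0.0499
grasp_force: 0.0
```

View pics/c5.png

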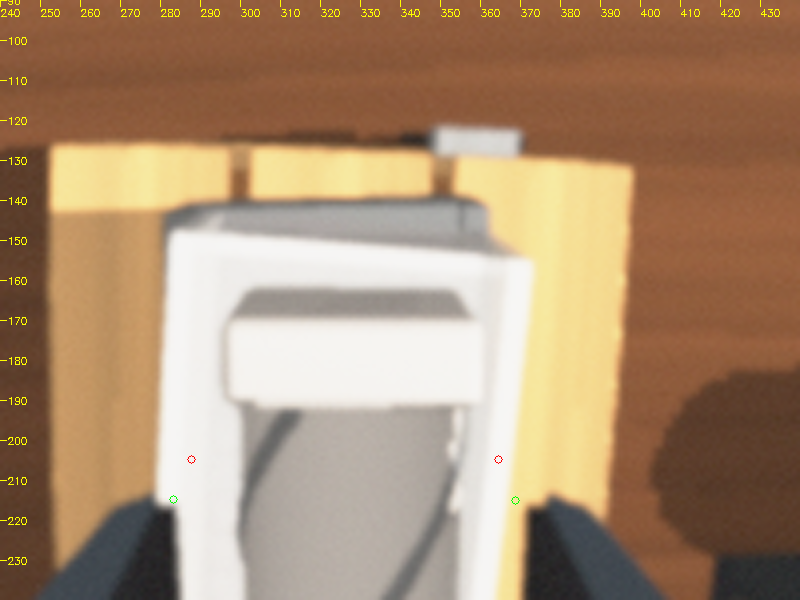

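To row units: 0.01 m / 0.5 = 0.02, 0.008 m / 0.5 = 0.016.

```bash
python3 -m jog '[[[0, 0, 0.008, 0, 0, 0, 0.05], [0, 0, 0.016, 0, 0, 0, 0.05], [0, 0, 0.02, 0, 0, 0, 0.05], [0, 0, 0.02, 0, 0, 0, 0.05]]]' | grep -E 'pos|force|width';python3 -m jog '[[[0, 0, 0.004, 0, 0, 0, 0.05], [0, 0, 0.006, 0, 0, 0, 0.05], [0, 0, 0.006, 0, 0, 0, 0.03], [0, 0, 0.006, 0, 0, 0, 0.02], [0, 0, 0.006, 0, 0, 0, 0.02], [0, 0, 0.006, 0, 0, 0, 0.02], [0, 0, 0.006, 0, 0, 0, 0.02], [0, 0, 0.006, 0, 0, 0, 0.02], [0, 0, 0.006, 0, 0, 0, 0.02], [0, 0, 0.006, 0, 0, 0, 0.02]]]'| grep -E 'pos|force|width'
```

```text
position: [0.4451, 0.3047, 0.1296]
contact_force: [-1.5, 0.2, -0.5]
grip_width: 0.0504
grasp_force: 0.0
position: [0.4456, 0.305, 0.1275]
contact_force: [-0.8, 1.0, 0.0]
grip_width: 0.0311
grasp_force: 30.0
```

To row units: -0.17 m / 0.5 = -0.34, -0.06 m / 0.5 = -0.12, 0.45 rad / 3.1416 = 0.1432.

```bash
python3 -m jog '[[[0, 0, -0.03, 0, 0, 0, 0.02], [0, 0, -0.08, 0, 0, 0, 0.02], [0, 0, -0.16, 0, 0, 0, 0.02], [-0.06, -0.03, -0.2, 0, 0, 0.0318, 0.02], [-0.12, -0.08, -0.22, 0, 0, 0.0637, 0.02], [-0.2, -0.12, -0.24, 0, 0, 0.0955, 0.02], [-0.28, -0.16, -0.24, 0, 0, 0.1273, 0.02], [-0.34, -0.2, -0.24, 0, 0, 0.1432, 0.02], [-0.34, -0.2, -0.24, 0, 0, 0.1432, 0.02], [-0.34, -0.2, -0.24, 0, 0, 0.1432, 0.02]]]'
python3 - <<'E'
from h import *
a=np.radians(-27.15);go([.68+.002*np.cos(a),.19+.002*np.sin(a),.25],np.pi/2+a)
w=snap('wrist','w6');mosaic([(crop(w,200,40,400,240,3),0,0)],'c6')
print([at(w,(p),.01).round(3) for p in((320,150),(320,200))], proj(w,[.68,.19,.01]))
E
```

```text
t: 6.15
position: [0.6148, 0.2, 0.2459]
orientation: [-0.735, -3.053, 0.001]
contact_force: [-0.7, -0.0, -1.0]
grip_width: 0.0309
grasp_force: 30.0
d [-0.0646  0.0208 -0.0042] r [-0.0013 -0.0015  0.0012] q6 -0.8
[array([0.584, 0.205, 0.01 ]), array([0.648, 0.172, 0.01 ])] [341.17140216 213.72740159]
```

View pics/c6.png

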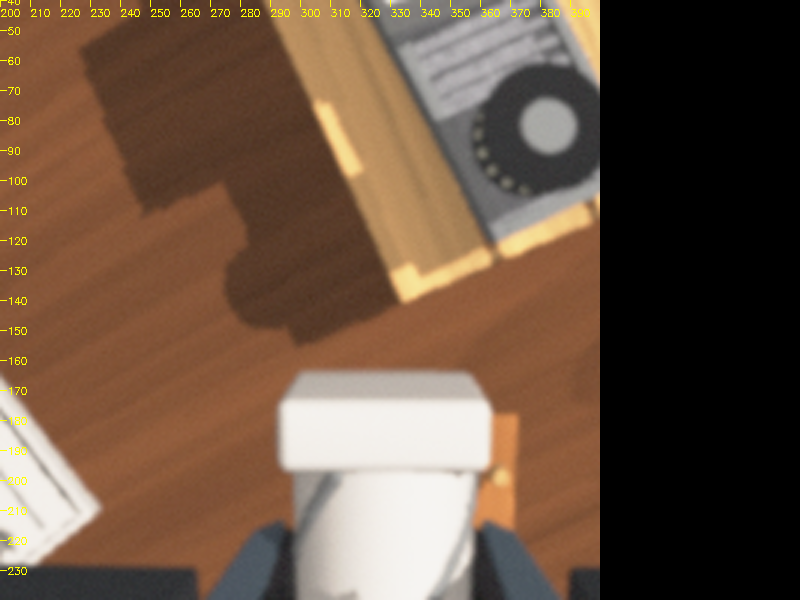

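```bash
python3 - <<'E'
from h import *
w=load('w6');a=np.radians(-27.15);Q=np.array([[np.cos(a),-np.sin(a)],[np.sin(a),np.cos(a)]])
for u,z,l in(((372.3,178.3),.01,(-.055,.04)),((367.3,199),.026,(-.028,.031))):
    print('centre est',at(w,u,z)[:2]-Q@l)
C=at(w,(200+100/3,40+508/3),.012);print('tray corner -> ',C, 'top says (.6023,.0451)')
E
```

```text
centre est [0.6838322  0.19201436]
centre est [0.68343829 0.19296599]
tray corner ->  [0.60165942 0.05089615 0.012     ] top says (.6023,.0451)
```

```bash
python3 - <<'E'
from h import *
go([.6848,.1911,-.005],np.pi/2-np.radians(27.15))
E
```

```text
d [-0.0686  0.0237  0.2512] r [-0.001  -0.002   0.0029] q6 -0.8
```

To row units: 0.215 m / 0.5 = 0.43, 0.21 m / 0.5 = 0.42, 0.003 rad / 3.1416 = 0.001.

```bash
python3 -m jog '[[[-0.06, 0.024, 0.02, 0, 0, 0, 0.02], [-0.12, 0.048, 0.08, 0, 0, 0.001, 0.02], [-0.1372, 0.048, 0.16, 0, 0, 0.001, 0.02], [-0.1372, 0.048, 0.24, 0, 0, 0.001, 0.02], [-0.1372, 0.048, 0.32, 0, 0, 0.001, 0.02], [-0.1372, 0.048, 0.38, 0, 0, 0.001, 0.02], [-0.1372, 0.048, 0.42, 0, 0, 0.001, 0.02], [-0.1372, 0.048, 0.43, 0, 0, 0.001, 0.02], [-0.1372, 0.048, 0.43, 0, 0, 0.001, 0.02]]]'
python3 - <<'E'
from h import *
go([.6848,.1911,-.006],np.pi/2-np.radians(27.15))
w=snap('wrist','w7');mosaic([(crop(w,220,60,420,240,4)[120:],0,0)],'c7')
E
```

```text
t: 6.95
position: [0.6835, 0.1929, 0.0309]
orientation: [-0.732, -3.051, 0.002]
contact_force: [-0.0, 0.7, 0.9]
grip_width: 0.0314
grasp_force: 30.0
d [-0.0021 -0.0009  0.0369] r [-0.0023 -0.0031  0.0028] q6 -0.84
```

View pics/c7.png

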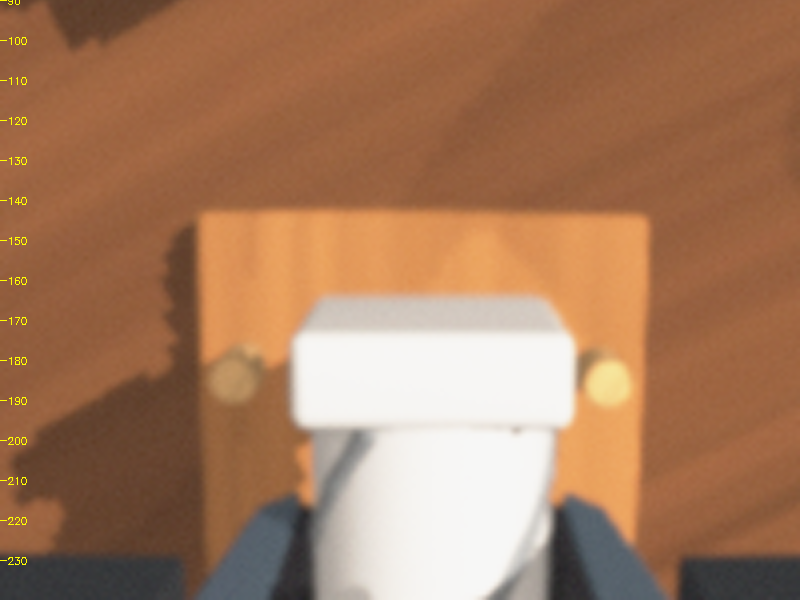

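```bash
python3 - <<'E'
from h import *
w=load('w7');a=np.radians(-27.15);x=np.array([np.cos(a),np.sin(a)]);y=np.array([-x[1],x[0]])
L=at(w,(220+200/4,143.2),.01)[:2];Rr=at(w,(220+648/4,143.6),.01)[:2]
C=(L+Rr)/2+.055*x;print('centre',C,'width',np.linalg.norm(L-Rr),'yaw',np.degrees(np.arctan2(*(Rr-L)[::-1]))-90)
# roll near block: top near edge row 332 -> z? tcp
o=w['obs'];zb=o['position'][2]+.0165
B=[at(w,(220+u/4,60+(120+332)/4),zb+.034)[:2] for u in(294,574)];rc=np.mean(B,0)+.043*x;print('roll centre',rc,'rel',x@(rc-C),y@(rc-C),np.linalg.norm(B[0]-B[1]))
E
```

```text
centre [0.68341418 0.19241452] width 0.07805189252420298 yaw -27.11572043869485
roll centre [0.6816128  0.19521561] rel -0.0028810911763328894 0.0016704397512979994 0.032812036871086685
```

To row units: 0.034 m / 0.5 = 0.068, -0.003 m / 0.5 = -0.006.

```bash
python3 -m jog '[[[-0.006, -0.004, 0.02, 0, 0, 0, 0.02], [-0.006, -0.004, 0.05, 0, 0, 0, 0.02], [-0.006, -0.004, 0.064, 0, 0, 0, 0.02], [-0.006, -0.004, 0.068, 0, 0, 0, 0.02], [-0.006, -0.004, 0.068, 0, 0, 0, 0.02]]]' | grep -E 'pos|force'
python3 -m jog '[[[0, 0, 0.004, 0, 0, 0, 0.02], [0, 0, 0.004, 0, 0, 0, 0.02]]]'| grep -E 'pos|force'
```

```text
position: [0.6873, 0.1888, -0.0015]
contact_force: [-0.3, 0.1, -0.9]
grasp_force: 30.0
position: [0.6878, 0.189, -0.003]
contact_force: [-0.3, -0.4, -1.2]
grasp_force: 30.0
```

To row units: 0.003 m / 0.5 = 0.006, 0.002 m / 0.5 = 0.004.

```bash
python3 -m jog '[[[0.004, 0, 0.002, 0, 0, 0, 0.02], [0.004, 0, 0.004, 0, 0, 0, 0.02], [0.004, 0, 0.006, 0, 0, 0, 0.02], [0.004, 0, 0.006, 0, 0, 0, 0.02]]]' | grep -E 'pos|force'
python3 -m jog '[[[0, 0, 0.002, 0, 0, 0, 0.02], [0, 0, 0.002, 0, 0, 0, 0.02]]]'| grep -E 'pos|force'
python3 - <<'E'
from h import *
w=snap('wrist','w8');o=w['obs'];a=np.radians(-27.11);x=np.array([np.cos(a),np.sin(a)]);d=o['position'][:2]-[.6835,.1929];print(x@d,d@[-x[1],x[0]])
E
```

```text
position: [0.6856, 0.1899, -0.0065]
contact_force: [-0.5, 0.4, 0.0]
grasp_force: 30.0
position: [0.6856, 0.1899, -0.0065]
contact_force: [-1.8, 0.1, 5.0]
grasp_force: 30.0
0.0032673825091337474 -0.0017256943925384092
```

Careful with the scale: shifts go in shares of 500 mm and turns go in shares of pi rad. That gives: -0.19 m / 0.5 = -0.38, -0.15 m / 0.5 = -0.3.

```bash
python3 -m jog '[[[0, 0, 0, 0, 0, 0, 0.05], [0, 0, 0, 0, 0, 0, 0.05], [0, 0, 0, 0, 0, 0, 0.05], [0, 0, 0, 0, 0, 0, 0.05], [0, 0, -0.02, 0, 0, 0, 0.05], [0, 0, -0.06, 0, 0, 0, 0.05], [0, 0, -0.14, 0, 0, 0, 0.05], [0, 0, -0.22, 0, 0, 0, 0.08], [0, 0, -0.3, 0, 0, 0, 0.09], [0, 0, -0.38, 0, 0, 0, 0.09]]]' | grep -E 'pos|force|width'
python3 - <<'E'
from h import *
go([.441,.303,.20],np.pi/2-.10)
E
```

```text
position: [0.6853, 0.1897, 0.1851]
contact_force: [0.6, 0.2, 0.4]
grip_width: 0.0675
grasp_force: 0.0
d [ 0.2691 -0.0103 -0.0151] r [ 0.0004  0.0005 -0.3728] q6 -0.84
```

To row units: 0.269 m / 0.5 = 0.538, 0.26 m / 0.5 = 0.52, -0.373 rad / 3.1416 = -0.1187.

```bash
python3 -m jog '[[[0.04, 0, -0.03, 0, 0, -0.0318, 0.09], [0.12, 0, -0.04, 0, 0, -0.0637, 0.09], [0.2, -0.01, -0.04, 0, 0, -0.0955, 0.09], [0.28, -0.02, -0.04, 0, 0, -0.1187, 0.09], [0.36, -0.02, -0.04, 0, 0, -0.1187, 0.09], [0.44, -0.02, -0.04, 0, 0, -0.1187, 0.09], [0.52, -0.02, -0.04, 0, 0, -0.1187, 0.09], [0.538, -0.02, -0.04, 0, 0, -0.1187, 0.09], [0.538, -0.02, -0.04, 0, 0, -0.1187, 0.09], [0.538, -0.02, -0.04, 0, 0, -0.1187, 0.09]]]' | grep -E 'pos|force|width'
python3 - <<'E'
from h import *
go([.441,.303,.09],np.pi/2-.10)
w=snap('wrist','w9')
print([proj(w,[x,y,.144]).round(1) for x,y in((.392,.2794),(.3968,.3354))])
mosaic([(crop(w,220,40,420,240,3),0,0)],'c9')
E
```

```text
position: [0.4421, 0.3035, 0.2032]
contact_force: [-0.4, 0.1, 0.1]
grip_width: 0.0898
grasp_force: 0.0
d [ 0.0013 -0.0007  0.1132] r [0.0007 0.0021 0.0014] q6 -0.89
[array([291. , 148.1]), array([359.9, 147.3])]
```

```bash
python3 - <<'E'
from h import *
c=load('w9')['color'].astype(int)
m=(c.min(2)>170)&(c.max(2)-c.min(2)<25)
for r in(140,144,147,150,155,165,180,195):
    k=np.where(m[r,250:400])[0]+250;print(r,(k.min(),k.max(),len(k)) if len(k) else None)
E
```

```text
140 None
144 None
147 (np.int64(291), np.int64(353), 63)
150 (np.int64(290), np.int64(358), 69)
155 (np.int64(290), np.int64(358), 69)
165 (np.int64(291), np.int64(358), 68)
180 (np.int64(292), np.int64(357), 66)
195 (np.int64(292), np.int64(357), 66)
```

To row units: 0.115 m / 0.5 = 0.23, 0.1 m / 0.5 = 0.2.

```bash
python3 -m jog '[[[0.002, 0, 0.04, 0, 0, 0, 0.09], [0.002, 0, 0.1, 0, 0, 0, 0.09], [0.002, 0, 0.16, 0, 0, 0, 0.09], [0.002, 0, 0.2, 0, 0, 0, 0.09], [0.002, 0, 0.23, 0, 0, 0, 0.09], [0.002, 0, 0.23, 0, 0, 0, 0.09], [0.002, 0, 0.23, 0, 0, 0, 0.05], [0.002, 0, 0.23, 0, 0, 0, 0.04], [0.002, 0, 0.23, 0, 0, 0, 0.04], [0.002, 0, 0.23, 0, 0, 0, 0.04]]]' | grep -E 'pos|force|width'
python3 -m jog '[[[0, 0, 0, 0, 0, 0, 0.04], [0, 0, 0, 0, 0, 0, 0.04], [0, 0, 0, 0, 0, 0, 0.04]]]' | grep -E 'pos|force|width'
```

```text
position: [0.4415, 0.3038, 0.0886]
contact_force: [0.2, -0.5, -0.2]
grip_width: 0.0663
grasp_force: 0.0
position: [0.4409, 0.3034, 0.0882]
contact_force: [0.4, -1.5, 3.5]
grip_width: 0.0558
grasp_force: 30.0
```

To row units: -0.09 m / 0.5 = -0.18, -0.07 m / 0.5 = -0.14.

```bash
python3 - <<'E'
from h import *
a=np.radians(9.3);go([.55-.03*np.cos(a),-.003-.03*np.sin(a),.16],np.pi/2+a)
E
python3 -m jog '[[[0, 0, -0.03, 0, 0, 0, 0.04], [0, 0, -0.08, 0, 0, 0, 0.04], [0, 0, -0.14, 0, 0, 0, 0.04], [0, 0, -0.18, 0, 0, 0, 0.04]]]' | grep -E 'pos|force|width'
```

```text
d [-0.1101 -0.3018 -0.0718] r [ 2.000e-04  1.400e-03 -2.618e-01] q6 -0.89
position: [0.4408, 0.3039, 0.1794]
contact_force: [0.5, -0.2, -0.1]
grip_width: 0.0556
grasp_force: 30.0
```

To row units: -0.302 m / 0.5 = -0.604, -0.28 m / 0.5 = -0.56, -0.262 rad / 3.1416 = -0.0834.

```bash
python3 -m jog '[[[0, -0.06, 0, 0, 0, -0.0191, 0.04], [-0.02, -0.14, 0, 0, 0, -0.0382, 0.04], [-0.04, -0.22, 0, 0, 0, -0.0573, 0.04], [-0.07, -0.3, 0, 0, 0, -0.07, 0.04], [-0.1, -0.38, 0, 0, 0, -0.0834, 0.04], [-0.13, -0.44, 0, 0, 0, -0.0834, 0.04], [-0.16, -0.5, 0.01, 0, 0, -0.0834, 0.04], [-0.19, -0.56, 0.03, 0, 0, -0.0834, 0.04], [-0.22, -0.604, 0.04, 0, 0, -0.0834, 0.04], [-0.22, -0.604, 0.04, 0, 0, -0.0834, 0.04]]]' | grep -E 'pos|force|width'
python3 - <<'E'
from h import *
a=np.radians(9.3);w=snap('wrist','w10');go([.55,-.003,.0],np.pi/2+a)
c=np.cos(a);s=np.sin(a);print([proj(w,[.55+c*x-s*y,-.003+s*x+c*y,.012]).round(1) for x,y in((-.06,.042),(-.06,-.042))])
c=w['color'].astype(int);m=(c.min(2)>130)&(c.max(2)-c.min(2)<30)
for r in range(60,240,8):
    k=np.where(m[r,180:460])[0]+180;print(r,(k.min(),k.max(),len(k)) if len(k) else None)
for u in(270,290,310,330,350,370):
    k=np.where(m[40:220,u])[0]+40;print('col',u,k.min() if len(k) else None)
mosaic([(crop(w,220,40,420,240,3),0,0)],'c10')
E
```

```text
position: [0.5211, -0.0119, 0.1559]
contact_force: [-0.0, -0.7, -0.9]
grip_width: 0.0559
grasp_force: 30.0
d [-0.0309  0.0019  0.1563] r [ 0.0005 -0.0015 -0.0037] q6 -1.77
[array([368.9, 157.1]), array([292.3, 157.2])]
60 None
68 None
76 None
84 None
92 None
100 None
108 None
116 None
124 None
132 None
140 None
148 None
156 (np.int64(291), np.int64(366), 76)
164 (np.int64(280), np.int64(366), 77)
172 (np.int64(268), np.int64(387), 120)
180 (np.int64(267), np.int64(387), 121)
188 (np.int64(268), np.int64(387), 120)
196 (np.int64(268), np.int64(387), 120)
204 (np.int64(268), np.int64(386), 119)
212 (np.int64(269), np.int64(386), 118)
220 (np.int64(268), np.int64(387), 120)
228 (np.int64(269), np.int64(386), 118)
236 (np.int64(269), np.int64(385), 117)
col 270 171
col 290 157
col 310 156
col 330 156
col 350 156
col 370 170
```

To row units: 0.148 m / 0.5 = 0.296, -0.03 m / 0.5 = -0.06, -0.004 rad / 3.1416 = -0.0013.

```bash
python3 -m jog '[[[-0.04, 0, 0.02, 0, 0, -0.0013, 0.04], [-0.06, 0, 0.08, 0, 0, -0.0013, 0.04], [-0.06, 0, 0.16, 0, 0, -0.0013, 0.04], [-0.06, 0, 0.22, 0, 0, -0.0013, 0.04], [-0.06, 0, 0.27, 0, 0, -0.0013, 0.04], [-0.06, 0, 0.296, 0, 0, -0.0013, 0.04], [-0.06, 0, 0.296, 0, 0, -0.0013, 0.04], [-0.06, 0, 0.296, 0, 0, -0.0013, 0.04]]]' | grep -E 'pos|force|width'
python3 - <<'E'
from h import *
go([.549,-.0045,-.0018],np.pi/2+np.radians(9.3))
E
```

```text
position: [0.549, -0.0022, 0.0092]
contact_force: [0.7, -0.4, -1.2]
grip_width: 0.0558
grasp_force: 30.0
d [ 0.0004 -0.0023  0.011 ] r [ 0.0007 -0.0012  0.0048] q6 -1.76
```

To row units: 0.009 m / 0.5 = 0.018, 0.007 m / 0.5 = 0.014, 0.004 rad / 3.1416 = 0.0013.

```bash
python3 -m jog '[[[0, -0.002, 0.008, 0, 0, 0.0006, 0.04], [0, -0.004, 0.014, 0, 0, 0.0013, 0.04], [0, -0.004, 0.018, 0, 0, 0.0013, 0.04], [0, -0.004, 0.018, 0, 0, 0.0013, 0.04]]]' | grep -E 'pos|force'
python3 -m jog '[[[0, 0, 0.002, 0, 0, 0, 0.04], [0, 0, 0.004, 0, 0, 0, 0.04], [0, 0, 0.004, 0, 0, 0, 0.04]]]' | grep -E 'pos|force'
```

```text
position: [0.5499, -0.0052, 0.0007]
contact_force: [0.0, -0.1, -2.0]
grasp_force: 30.0
position: [0.5498, -0.0052, -0.0016]
contact_force: [-0.8, -0.1, -0.7]
grasp_force: 30.0
```

To row units: 0.001 m / 0.5 = 0.002.

```bash
python3 -m jog '[[[0, 0, 0.002, 0, 0, 0, 0.04], [0, 0, 0.002, 0, 0, 0, 0.04]]]' | grep -E 'pos|force'
python3 -m jog '[[[0, 0, 0, 0, 0, 0, 0.08], [0, 0, 0, 0, 0, 0, 0.08], [0, 0, 0, 0, 0, 0, 0.08], [0, 0, 0, 0, 0, 0, 0.08], [0, 0, -0.02, 0, 0, 0, 0.08], [0, 0, -0.08, 0, 0, 0, 0.08], [0, 0, -0.16, 0, 0, 0, 0.08], [0, 0, -0.24, 0, 0, 0, 0.08], [0, 0, -0.32, 0, 0, 0, 0.08], [0, 0, -0.38, 0, 0, 0, 0.08]]]' | grep -E 'pos|force|width'
python3 - <<'E'
from h import *
go([.542,.30,.19],np.pi/2-.02)
E
```

```text
position: [0.5498, -0.0052, -0.0018]
contact_force: [-1.8, -0.4, 4.6]
grasp_force: 30.0
position: [0.5506, -0.0052, 0.1918]
contact_force: [0.7, -0.2, 0.5]
grip_width: 0.0799
grasp_force: 0.0
d [-0.0408  0.3026  0.0017] r [-0.0004  0.0047  0.1822] q6 -1.76
```

To row units: 0.302 m / 0.5 = 0.604, 0.19 m / 0.5 = 0.38, 0.182 rad / 3.1416 = 0.0579.

```bash
python3 -m jog '[[[0, 0.06, 0, 0, 0, 0.0191, 0.08], [-0.01, 0.14, 0, 0, 0, 0.0382, 0.08], [-0.02, 0.22, 0, 0, 0, 0.0579, 0.08], [-0.03, 0.3, 0, 0, 0, 0.0579, 0.08], [-0.04, 0.38, 0, 0, 0, 0.0579, 0.08], [-0.06, 0.46, 0, 0, 0, 0.0579, 0.08], [-0.07, 0.54, 0, 0, 0, 0.0579, 0.08], [-0.08, 0.604, 0, 0, 0, 0.0579, 0.08], [-0.08, 0.604, 0, 0, 0, 0.0579, 0.08], [-0.08, 0.604, 0, 0, 0, 0.0579, 0.08]]]' | grep -E 'pos|force|width'
python3 - <<'E'
from h import *
w=snap('wrist','w11');go([.542,.30,.087],np.pi/2-.02)
print([proj(w,[x,y,z]).round(1) for x,y,z in((.542,.3,.134),(.542,.322,.134),(.542,.278,.134),(.52,.3,.134))])
mosaic([(crop(w,200,0,460,240,3)[120:],0,0)],'c11')
E
```

```text
position: [0.54, 0.3007, 0.1875]
contact_force: [1.5, -0.4, 0.8]
grip_width: 0.0802
grasp_force: 0.0
d [-0.0018  0.0008  0.1005] r [-0.0008 -0.0001  0.0015] q6 -1.06
[array([325.6, 208.4]), array([352.1, 208. ]), array([299.2, 208.7]), array([325.2, 182.3])]
```

View pics/c11.png

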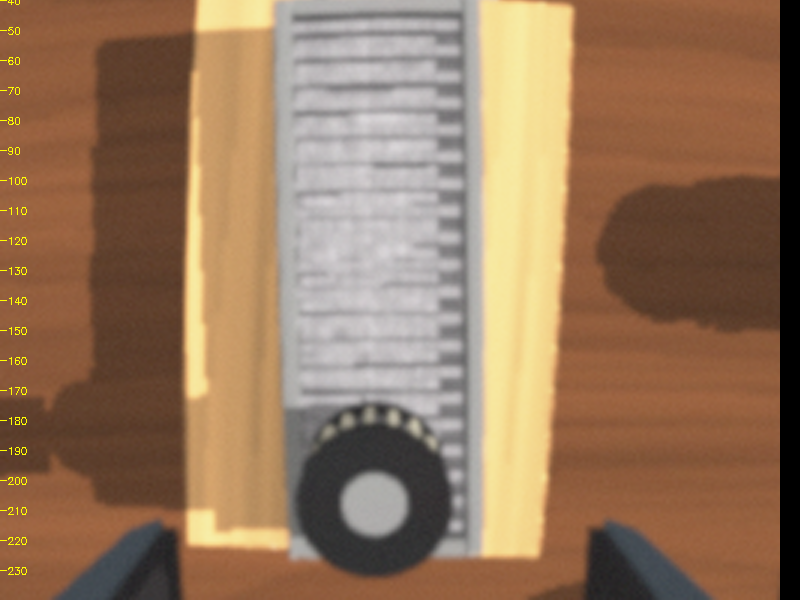

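To row units: 0.1 m / 0.5 = 0.2, 0.085 m / 0.5 = 0.17.

```bash
python3 - <<'E'
from h import *
w=load('w11')
p=[at(w,u,.094)[:2] for u in((297,225.7),(361,225),(291.7,46.7),(359.3,46.7))]
print(np.round(p,4))
v=(p[0]+p[1]-p[2]-p[3])/2;yaw=np.arctan2(v[1],v[0]);x=v/np.linalg.norm(v);print('yaw',yaw,'end',np.degrees(np.arctan2(*(p[1]-p[0])[::-1]))-90,'w',np.linalg.norm(p[1]-p[0]))
print('centre',(p[0]+p[1])/2-.09*x)
w=load('w1')
print('w1 ends',[at(w,u,.094)[:2].round(4) for u in((285,242),(324.5,242))])
E
python3 -m jog '[[[-0.002, 0, 0.06, 0, 0, 0, 0.08], [-0.002, 0, 0.12, 0, 0, 0, 0.08], [-0.002, 0, 0.17, 0, 0, 0, 0.08], [-0.002, 0, 0.2, 0, 0, 0, 0.08], [-0.002, 0, 0.2, 0, 0, 0, 0.08], [-0.002, 0, 0.2, 0, 0, 0, 0.04], [-0.002, 0, 0.2, 0, 0, 0, 0.03], [-0.002, 0, 0.2, 0, 0, 0, 0.03], [-0.002, 0, 0.2, 0, 0, 0, 0.03], [-0.002, 0, 0.2, 0, 0, 0, 0.03]]]' | grep -E 'pos|force|width'
python3 -m jog '[[[0, 0, 0, 0, 0, 0, 0.03], [0, 0, 0, 0, 0, 0, 0.03], [0, 0, 0, 0, 0, 0, 0.03]]]' | grep -E 'pos|force|width'
```

```text
[[0.5711 0.2712]
 [0.5713 0.3341]
 [0.3995 0.2708]
 [0.4005 0.3329]]
yaw 0.004620918732744434 end -0.19692724879804757 w 0.0629391296932816
centre [0.48118108 0.30221412]
w1 ends [array([0.5728, 0.2709]), array([0.5724, 0.3344])]
position: [0.5421, 0.2995, 0.0885]
contact_force: [0.1, -0.1, -0.4]
grip_width: 0.0496
grasp_force: 0.0
position: [0.5418, 0.2994, 0.0882]
contact_force: [-1.3, 0.1, 4.6]
grip_width: 0.0431
grasp_force: 30.0
```

To row units: -0.31 m / 0.5 = -0.62, -0.19 m / 0.5 = -0.38.

```bash
python3 -m jog '[[[0, 0, -0.03, 0, 0, 0, 0.03], [0, 0, -0.1, 0, 0, 0, 0.03], [0, -0.06, -0.16, 0, 0, 0, 0.03], [-0.02, -0.14, -0.18, 0, 0, 0, 0.03], [-0.04, -0.22, -0.18, 0, 0, 0, 0.03], [-0.06, -0.3, -0.18, 0, 0, 0, 0.03], [-0.08, -0.38, -0.18, 0, 0, 0, 0.03], [-0.1, -0.46, -0.18, 0, 0, 0, 0.03], [-0.12, -0.54, -0.18, 0, 0, 0, 0.03], [-0.14, -0.62, -0.18, 0, 0, 0, 0.03]]]' | grep -E 'pos|force|width'
python3 -m jog '[[[-0.01, -0.08, 0, 0, 0, 0, 0.03], [-0.02, -0.16, 0, 0, 0, 0, 0.03], [-0.04, -0.24, 0, 0, 0, 0, 0.03], [-0.05, -0.32, 0, 0, 0, 0, 0.03], [-0.05, -0.34, 0, 0, 0, 0, 0.03], [-0.05, -0.34, 0, 0, 0, 0, 0.03], [-0.05, -0.34, 0, 0, 0, 0, 0.03]]]' | grep -E 'pos|force|width'
python3 - <<'E'
from h import *
w=snap('wrist','w12')
ex=[.675,-.192]
print('pred',[proj(w,[ex[0]+.036*np.cos(t),ex[1]+.036*np.sin(t),.012]).round(1) for t in(np.pi,np.pi/2,-np.pi/2)])
c=w['color'].astype(int);m=(c.max(2)-c.min(2)<30)&(c.min(2)>80)
for r in range(120,260,6):
    k=np.where(m[r,180:460])[0]+180;print(r,(k.min(),k.max(),len(k)) if len(k) else None)
go([.675,-.192,.0],np.pi/2)
E
```

```text
position: [0.6052, -0.0138, 0.177]
contact_force: [0.7, 0.8, -0.4]
grip_width: 0.0435
grasp_force: 30.0
position: [0.6265, -0.182, 0.1766]
contact_force: [0.3, 0.7, -1.0]
grip_width: 0.0434
grasp_force: 30.0
pred [array([318.2, 190.9]), array([348.6, 219.2]), array([289.6, 220.2])]
120 (np.int64(435), np.int64(459), 25)
126 (np.int64(436), np.int64(459), 24)
132 (np.int64(437), np.int64(459), 23)
138 (np.int64(438), np.int64(459), 22)
144 (np.int64(438), np.int64(459), 22)
150 (np.int64(439), np.int64(459), 21)
156 (np.int64(440), np.int64(459), 20)
162 (np.int64(441), np.int64(459), 19)
168 (np.int64(442), np.int64(453), 12)
174 None
180 None
186 None
192 (np.int64(307), np.int64(327), 21)
198 (np.int64(297), np.int64(336), 38)
204 (np.int64(292), np.int64(339), 31)
210 (np.int64(289), np.int64(350), 56)
216 (np.int64(289), np.int64(356), 35)
222 (np.int64(289), np.int64(358), 20)
228 (np.int64(290), np.int64(361), 7)
234 None
240 None
246 (np.int64(316), np.int64(338), 23)
252 (np.int64(312), np.int64(342), 31)
258 (np.int64(242), np.int64(393), 152)
d [-0.0487 -0.0103  0.1768] r [ 0.0016 -0.001  -0.0194] q6 -1.85
```

To row units: 0.168 m / 0.5 = 0.336, 0.165 m / 0.5 = 0.33.

```bash
python3 -m jog '[[[-0.04, -0.01, 0.02, 0, 0, 0, 0.03], [-0.09, -0.022, 0.08, 0, 0, 0, 0.03], [-0.098, -0.022, 0.16, 0, 0, 0, 0.03], [-0.098, -0.022, 0.24, 0, 0, 0, 0.03], [-0.098, -0.022, 0.3, 0, 0, 0, 0.03], [-0.098, -0.022, 0.33, 0, 0, 0, 0.03], [-0.098, -0.022, 0.336, 0, 0, 0, 0.03], [-0.098, -0.022, 0.336, 0, 0, 0, 0.03]]]' | grep -E 'pos|force|width'
python3 - <<'E'
from h import *
go([.675,-.193,-.0018],np.pi/2)
E
```

```text
position: [0.6753, -0.1921, 0.0084]
contact_force: [0.1, -0.5, -0.4]
grip_width: 0.0438
grasp_force: 30.0
d [ 0.0002 -0.0009  0.0102] r [ 0.0012 -0.0023 -0.0176] q6 -1.85
```

To row units: 0.01 m / 0.5 = 0.02, 0.009 m / 0.5 = 0.018.

```bash
python3 -m jog '[[[0, -0.002, 0.008, 0, 0, 0, 0.03], [0, -0.002, 0.014, 0, 0, 0, 0.03], [0, -0.002, 0.018, 0, 0, 0, 0.03], [0, -0.002, 0.02, 0, 0, 0, 0.03], [0, -0.002, 0.02, 0, 0, 0, 0.03]]]' | grep -E 'pos|force'
python3 -m jog '[[[0, 0, 0.002, 0, 0, 0, 0.03], [0, 0, 0.002, 0, 0, 0, 0.03]]]' | grep -E 'pos|force'
```

```text
position: [0.6759, -0.1955, -0.0001]
contact_force: [-0.0, -1.1, -0.7]
grasp_force: 30.0
position: [0.6758, -0.1955, -0.0015]
contact_force: [-0.2, 0.7, -1.3]
grasp_force: 30.0
```

```bash
python3 -m jog '[[[0, 0.004, 0, 0, 0, 0, 0.03], [0, 0.004, 0.002, 0, 0, 0, 0.03], [0, 0.004, 0.002, 0, 0, 0, 0.03]]]' | grep -E 'pos|force'
python3 -m jog '[[[0, 0, 0, 0, 0, 0, 0.065], [0, 0, 0, 0, 0, 0, 0.065], [0, 0, 0, 0, 0, 0, 0.065], [0, 0, 0, 0, 0, 0, 0.065], [0, 0, -0.02, 0, 0, 0, 0.065], [0, 0, -0.08, 0, 0, 0, 0.065], [0, 0, -0.16, 0, 0, 0, 0.08], [0, 0, -0.24, 0, 0, 0, 0.09], [0, 0, -0.32, 0, 0, 0, 0.09], [0, 0, -0.38, 0, 0, 0, 0.09]]]' | grep -E 'pos|force|width'
python3 - <<'E'
from h import *
go([.4815,.302,.19],np.pi/2+.004)
E
```

```text
position: [0.6759, -0.1932, -0.0018]
contact_force: [-1.7, 1.2, 3.8]
grasp_force: 30.0
position: [0.6766, -0.1937, 0.1923]
contact_force: [1.2, -0.7, 0.1]
grip_width: 0.0885
grasp_force: 0.0
d [0.2049 0.4918 0.0006] r [-0.0014  0.0049 -0.0238] q6 -1.85
```

To row units: 0.36 m / 0.5 = 0.72, 0.324 m / 0.5 = 0.648, -0.024 rad / 3.1416 = -0.0076.

```bash
python3 -m jog '[[[0.03, 0.072, 0, 0, 0, -0.0076, 0.09], [0.06, 0.144, 0, 0, 0, -0.0076, 0.09], [0.09, 0.216, 0, 0, 0, -0.0076, 0.09], [0.12, 0.288, 0, 0, 0, -0.0076, 0.09], [0.15, 0.36, 0, 0, 0, -0.0076, 0.09], [0.18, 0.432, 0, 0, 0, -0.0076, 0.09], [0.21, 0.504, 0, 0, 0, -0.0076, 0.09], [0.24, 0.576, 0, 0, 0, -0.0076, 0.09], [0.27, 0.648, 0, 0, 0, -0.0076, 0.09], [0.3, 0.72, 0, 0, 0, -0.0076, 0.09]]]' | grep -E 'pos|force|width'
python3 -m jog '[[[0.03, 0.072, 0, 0, 0, 0, 0.09], [0.06, 0.144, 0, 0, 0, 0, 0.09], [0.09, 0.216, 0, 0, 0, 0, 0.09], [0.11, 0.264, 0, 0, 0, 0, 0.09], [0.11, 0.264, 0, 0, 0, 0, 0.09], [0.11, 0.264, 0, 0, 0, 0, 0.09]]]' | grep -E 'pos|force|width'
python3 - <<'E'
from h import *
w=snap('wrist','w13');go([.4815,.302,.055],np.pi/2+.004)
print('pred corners',[proj(w,[x,y,.094]).round(1) for x,y in((.3915,.27),(.3915,.334))])
c=w['color'].astype(int);m=(c.max(2)-c.min(2)<35)&(c.min(2)>60)
for r in range(60,200,10):
    k=np.where(m[r,240:420])[0]+240;print(r,(k.min(),k.max(),len(k)) if len(k) else None)
E
```

```text
position: [0.5321, 0.171, 0.1883]
contact_force: [0.6, 0.1, -0.6]
grip_width: 0.0896
grasp_force: 0.0
position: [0.4769, 0.3022, 0.1879]
contact_force: [0.5, -0.2, -0.1]
grip_width: 0.0901
grasp_force: 0.0
d [-0.004   0.0009  0.1328] r [-0.0003  0.0008  0.0014] q6 -1.03
pred corners [array([292.2, 103.8]), array([362. , 104.4])]
60 None
70 None
80 None
90 None
100 None
110 (np.int64(293), np.int64(360), 68)
120 (np.int64(293), np.int64(360), 68)
130 (np.int64(293), np.int64(360), 68)
140 (np.int64(293), np.int64(359), 67)
150 (np.int64(293), np.int64(359), 67)
160 (np.int64(293), np.int64(359), 67)
170 (np.int64(293), np.int64(359), 67)
180 (np.int64(294), np.int64(358), 65)
190 (np.int64(294), np.int64(358), 65)
```

To row units: 0.135 m / 0.5 = 0.27, 0.07 m / 0.5 = 0.14.

```bash
python3 -m jog '[[[-0.008, 0.002, 0.06, 0, 0, 0, 0.09], [-0.008, 0.002, 0.14, 0, 0, 0, 0.09], [-0.008, 0.002, 0.21, 0, 0, 0, 0.09], [-0.008, 0.002, 0.25, 0, 0, 0, 0.09], [-0.008, 0.002, 0.27, 0, 0, 0, 0.09], [-0.008, 0.002, 0.27, 0, 0, 0, 0.09], [-0.008, 0.002, 0.27, 0, 0, 0, 0.06], [-0.008, 0.002, 0.27, 0, 0, 0, 0.05], [-0.008, 0.002, 0.27, 0, 0, 0, 0.05], [-0.008, 0.002, 0.27, 0, 0, 0, 0.05]]]' | grep -E 'pos|force|width'
python3 -m jog '[[[0, 0, 0, 0, 0, 0, 0.05], [0, 0, 0, 0, 0, 0, 0.05]]]' | grep -E 'pos|force|width'
python3 - <<'E'
from h import *
a=np.radians(25);go([.475-.05*np.cos(a),-.302-.05*np.sin(a),.17],np.pi/2+a)
E
```

```text
position: [0.4823, 0.3026, 0.0539]
contact_force: [0.4, -1.8, 1.8]
grip_width: 0.0662
grasp_force: 0.8
position: [0.4822, 0.3025, 0.0538]
contact_force: [0.3, -1.7, 5.2]
grip_width: 0.064
grasp_force: 30.0
d [ 0.055  -0.6253 -0.1169] r [ 3.000e-04  2.600e-03 -4.318e-01] q6 -1.03
```

To row units: -0.19 m / 0.5 = -0.38, -0.125 m / 0.5 = -0.25, 0.76 rad / 3.1416 = 0.2419.

```bash
python3 -m jog '[[[0, 0, -0.02, 0, 0, 0, 0.05], [0, 0, -0.07, 0, 0, 0, 0.05], [0, 0, -0.15, 0, 0, 0, 0.05], [0, 0, -0.22, 0, 0, 0.0191, 0.05], [0, -0.04, -0.25, 0, 0, 0.0509, 0.05], [0, -0.1, -0.25, 0, 0, 0.0891, 0.05], [0, -0.17, -0.25, 0, 0, 0.1273, 0.05], [0, -0.24, -0.25, 0, 0, 0.1655, 0.05], [0, -0.31, -0.25, 0, 0, 0.2037, 0.05], [0, -0.38, -0.25, 0, 0, 0.2419, 0.05]]]' | grep -E 'pos|force|width'
python3 - <<'E'
from h import *
o=get_obs();M=R.from_rotvec(o['orientation']).as_matrix();print(o['q'],M.T@(np.array([.475,-.302,.17])-o['position']))
E
```

```text
position: [0.4814, 0.111, 0.1777]
contact_force: [0.0, -0.0, -1.6]
grip_width: 0.0635
grasp_force: 30.0
[ 2.03015595e-01  2.02357997e-01  1.76442088e+00  3.81960166e-04
  1.17489710e+00 -6.06997541e-01] [-0.28012816 -0.30351129  0.00753486]
```

To row units: -0.271 m / 0.5 = -0.542, -0.25 m / 0.5 = -0.5, 1.2 rad / 3.1416 = 0.382.

```bash
python3 -m jog '[[[-0.05, -0.054, 0, 0, 0, 0.0382, 0.05], [-0.1, -0.108, 0, 0, 0, 0.0764, 0.05], [-0.15, -0.162, 0, 0, 0, 0.1146, 0.05], [-0.2, -0.216, 0, 0, 0, 0.1528, 0.05], [-0.25, -0.27, 0, 0, 0, 0.191, 0.05], [-0.3, -0.324, 0, 0, 0, 0.2292, 0.05], [-0.35, -0.38, 0, 0, 0, 0.2674, 0.05], [-0.4, -0.434, 0, 0, 0, 0.3056, 0.05], [-0.45, -0.488, 0, 0, 0, 0.3438, 0.05], [-0.5, -0.542, 0, 0, 0, 0.382, 0.05]]]' | grep -E 'pos|force|width'
python3 - <<'E'
from h import *
a=np.radians(25);go([.475,-.302,.17],np.pi/2+a);go([.475+.03*np.cos(a),-.302+.03*np.sin(a),.17],np.pi/2+a)
E
```

```text
position: [0.4777, -0.2578, 0.1777]
contact_force: [0.0, -0.3, -1.8]
grip_width: 0.064
grasp_force: 30.0
d [-0.0419  0.0144  0.0076] r [-4.000e-04 -6.000e-04  7.434e-01] q6 -0.13
d [-0.0198  0.0347  0.0076] r [-4.000e-04 -6.000e-04  7.434e-01] q6 -0.13
```

```bash
python3 - <<'E'
from h import *
a=np.radians(25);c,s=np.cos(a),np.sin(a)
for n in('w10','w12'):
    w=load(n);print(n,[proj(w,[.475+c*x-s*y,-.302+s*x+c*y,.014]).round(1) for x,y in((.108,.05),(.108,-.05),(-.108,-.05),(-.108,.05))])
t=snap('top','t14')
print('top',[proj(t,[.475+c*x-s*y,-.302+s*x+c*y,.014]).round(1) for x,y in((.108,.05),(.108,-.05),(-.108,-.05),(-.108,.05))])
E
```

```text
w10 [array([162.2, 184.4]), array([108.3, 205.2]), array([71.4, 60.8]), array([122. ,  26.5])]
w12 [array([299.7, 117.1]), array([225.8, 156.6]), array([158.4,  12.9]), array([224.6, -29.1])]
top [array([437.9, 203. ]), array([467.8, 188.6]), array([504.3, 255.4]), array([473.9, 270.7])]
```

```bash
python3 - <<'E'
from h import *
w,t=load('w12'),load('t14')
mosaic([(crop(w,140,0,320,175,3),0,0),(crop(t,276,135,326,187,5),545,0),(crop(t,340,145,465,235,2),545,265)],'c14')
E
```

```text
(no output)
```

View pics/c14.png

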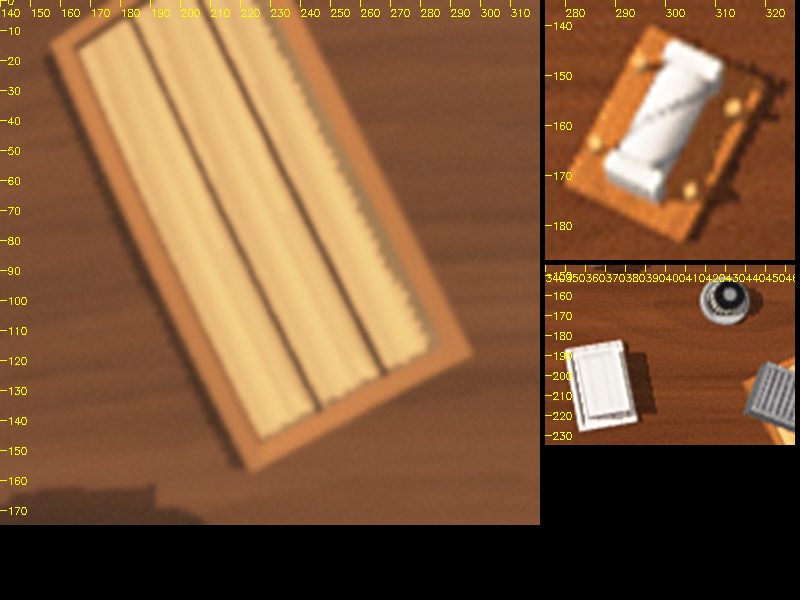

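The crate shows cleanly in w12, with corners at (297,117), (222,157) and (157,15). The roll, bin and cartridge all sit in their places.

```bash
python3 - <<'E'
from h import *
w=load('w12');A,B,C=[at(w,u,.014)[:2] for u in((297,117.3),(222.3,157),(157.3,15))]
print(A,B,C,np.linalg.norm(A-B),np.linalg.norm(B-C));v=B-C;x=v/np.linalg.norm(v);y=np.array([-x[1],x[0]]);yaw=np.arctan2(x[1],x[0])
ctr=(A+B)/2-.108*x;print('yaw',np.degrees(yaw),np.degrees(np.arctan2(*(A-B)[::-1]))-90,'ctr',ctr,(A+C)/2)
# filter centre vs tcp at grasp: tcp +.0007,+.0005 -> ignore
go([*ctr,.0],np.pi/2+yaw)
E
```

```text
[ 0.55188842 -0.21409513] [ 0.59424347 -0.30615468] [ 0.40097941 -0.3945292 ] 0.10133563479046714 0.21251129799485632
yaw 24.5733601660239 24.70636150566692 ctr [ 0.47484755 -0.30503757] [ 0.47643392 -0.30431217]
d [-0.0371  0.0117  0.1778] r [0.0057 0.0043 0.7438] q6 -0.12
```

To row units: 0.135 m / 0.5 = 0.27, 0.004 m / 0.5 = 0.008, 0.12 rad / 3.1416 = 0.0382.

```bash
python3 -m jog '[[[-0.014, 0.004, 0, 0, 0, 0.0382, 0.05], [-0.028, 0.008, 0, 0, 0, 0.0764, 0.05], [-0.042, 0.014, 0.02, 0, 0, 0.1146, 0.05], [-0.06, 0.02, 0.06, 0, 0, 0.1528, 0.05], [-0.074, 0.024, 0.1, 0, 0, 0.191, 0.05], [-0.074, 0.024, 0.16, 0, 0, 0.2228, 0.05], [-0.074, 0.024, 0.22, 0, 0, 0.2362, 0.05], [-0.074, 0.024, 0.26, 0, 0, 0.2362, 0.05], [-0.074, 0.024, 0.27, 0, 0, 0.2362, 0.05], [-0.074, 0.024, 0.27, 0, 0, 0.2362, 0.05]]]' | grep -E 'pos|force|width'
python3 - <<'E'
from h import *
go([.4755,-.3045,.0],np.pi/2+np.radians(24.7))
E
```

```text
position: [0.4745, -0.2942, 0.0411]
contact_force: [0.8, 0.1, -1.5]
grip_width: 0.0637
grasp_force: 30.0
d [-0.0035  0.0098  0.041 ] r [-0.0034  0.0018  0.0134] q6 0.55
```

To row units: 0.034 m / 0.5 = 0.068, 0.03 m / 0.5 = 0.06, 0.013 rad / 3.1416 = 0.0041.

```bash
python3 -m jog '[[[-0.006, 0.012, 0, -0.001, 0.0006, 0.0041, 0.05], [-0.006, 0.02, 0.016, -0.001, 0.0006, 0.0041, 0.05], [-0.006, 0.02, 0.04, -0.001, 0.0006, 0.0041, 0.05], [-0.006, 0.02, 0.06, -0.001, 0.0006, 0.0041, 0.05], [-0.006, 0.02, 0.068, -0.001, 0.0006, 0.0041, 0.05], [-0.006, 0.02, 0.068, -0.001, 0.0006, 0.0041, 0.05]]]' | grep -E 'pos|force|width'
python3 - <<'E'
from h import *
go([.4755,-.3045,.0],np.pi/2+np.radians(24.7))
E
```

```text
position: [0.4765, -0.3053, 0.0076]
contact_force: [-0.3, -0.2, -2.7]
grip_width: 0.0635
grasp_force: 30.0
d [-0.0006 -0.0012  0.0076] r [ 0.0016 -0.0013 -0.0004] q6 0.55
```

To row units: 0.007 m / 0.5 = 0.014, 0.006 m / 0.5 = 0.012.

```bash
python3 -m jog '[[[0, -0.002, 0.006, 0, 0, 0, 0.05], [0, -0.002, 0.012, 0, 0, 0, 0.05], [0, -0.002, 0.014, 0, 0, 0, 0.05], [0, -0.002, 0.014, 0, 0, 0, 0.05]]]' | grep -E 'pos|force|width'
python3 -m jog '[[[0, 0, 0.002, 0, 0, 0, 0.05], [0, 0, 0.002, 0, 0, 0, 0.05]]]' | grep -E 'pos|force|width'
```

```text
position: [0.4766, -0.3046, 0.0013]
contact_force: [0.2, -0.3, -1.7]
grip_width: 0.0639
grasp_force: 30.0
position: [0.4767, -0.3047, 0.0004]
contact_force: [-0.2, -0.4, -1.5]
grip_width: 0.0637
grasp_force: 30.0
```

To row units: 0.001 m / 0.5 = 0.002.

```bash
python3 -m jog '[[[0, 0, 0.002, 0, 0, 0, 0.05], [0, 0, 0.002, 0, 0, 0, 0.05]]]' | grep -E 'pos|force'
python3 -m jog '[[[0, 0, 0, 0, 0, 0, 0.085], [0, 0, 0, 0, 0, 0, 0.085], [0, 0, 0, 0, 0, 0, 0.085], [0, 0, 0, 0, 0, 0, 0.085], [0, 0, -0.02, 0, 0, 0, 0.085], [0, 0, -0.08, 0, 0, 0, 0.085], [0, 0, -0.16, 0, 0, 0, 0.085], [0, 0, -0.24, 0, 0, 0, 0.085], [0, 0, -0.32, 0, 0, 0, 0.085], [0, 0, -0.36, 0, 0, 0, 0.085]]]' | grep -E 't:|pos|force|width'
python3 - <<'E'
from h import *
w=snap('wrist','w15');t=snap('top','t15');s=snap('scene','s15')
a=np.radians(24.7);c,sn=np.cos(a),np.sin(a);C=np.array([.4755,-.3045])
pr=lambda d,x,y,z:proj(d,[C[0]+c*x-sn*y,C[1]+sn*x+c*y,z])
print('pred filter +x corners',pr(w,.09,.032,.04).round(1),pr(w,.09,-.032,.04).round(1))
k=w['color'].astype(int);m=(k.max(2)-k.min(2)<35)&(k.min(2)>50)
for r in range(50,200,10):
    q=np.where(m[r,240:420])[0]+240;print(r,(q.min(),q.max(),len(q)) if len(q) else None)
# others unmoved: image diff of bowl/jar/rest in top
d0,d1=load('top0')['color'].astype(int),t['color'].astype(int)
for n,(x,y) in dict(bowl=(364,124),jar=(181,232),bigfilter=(216,142),green=(222,293),bigroll=(275,299)).items():print(n,np.abs(d0-d1)[y-20:y+20,x-18:x+18].mean().round(1))
E
```

```text
position: [0.4769, -0.3047, -0.0001]
contact_force: [-0.4, 1.1, 2.4]
grasp_force: 30.0
t: 27.1
position: [0.4779, -0.3055, 0.1855]
contact_force: [0.9, -0.4, 0.2]
grip_width: 0.0848
grasp_force: 0.0
pred filter +x corners [294.9 106. ] [354. 106.]
50 None
60 None
70 None
80 None
90 None
100 None
110 (np.int64(296), np.int64(353), 58)
120 (np.int64(296), np.int64(353), 58)
130 (np.int64(296), np.int64(353), 58)
140 (np.int64(296), np.int64(353), 58)
150 (np.int64(297), np.int64(353), 57)
160 (np.int64(297), np.int64(353), 57)
170 (np.int64(297), np.int64(353), 57)
180 (np.int64(297), np.int64(352), 56)
190 (np.int64(297), np.int64(352), 56)
bowl 2.8
jar 2.9
bigfilter 3.0
green 3.4
bigroll 2.6
```

```bash
python3 -c "
from rig import hand_in
print(hand_in())"
```

```text
the job is handed in; nothing more can be done
None
```

The job is handed in at about 27 s: filter in the slatted crate, dust bin (still upside down) in the drip tray, brush roll between the pegs, and cartridge in the dish, with the bowl, jar and look-alikes unmoved in the top camera image.

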